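Clear the glue bottle out of the bead drawer and shut it

ROBOT

A 6-joint arm with a two-finger parallel gripper is mounted at the origin on the work surface. World frame = base frame: x ahead of the robot, y to its left, z up, the work surface at z = 0. Lengths are in m, angles in rad, forces in N, time in s.
With the tool pointing down it reaches from about 0.3 to 1 m from the base axis. Payload 5.1 kg.
Tool frame: the origin (TCP) lies on the centre line of the jaws, within the pads' length; the fingertips stand 11 mm ahead of it and the grasp point (between the pads) lies 8 mm behind it (robot.finger_overhang is the distance from the TCP to the fingertips, in m); z points along the fingers, y is the line along which they close (so a half turn about z gives the same grasp; the last joint's range is limited). The gripper opens to 95 mm and grips with 3 to 60 N. Pads are 20 mm wide; open, the fingers measure 119 mm over their backs; the gripper's body (75 mm by 180 mm) begins 59 mm behind the grasp point.
Start: joints at [1.137, 0.124, 1.65, -0, 1.367, -0.083], TCP at [0.223, 0.61, 0.226] pointing down, gripper open.
Joint ranges: [-2.61, 2.61], [-1.02, 2.33], [0.03, 2.71], [-1.35, 4.49], [0.32, 2.68], [-2.91, 2.91]. Speed limits (rad/s): [2.57, 2.57, 3.14, 3.14, 3.14, 3.14].

INTERFACE

Orientations are given as [roll, pitch, yaw] about the fixed x, y, z axes, in that order (R = Rz(yaw) Ry(pitch) Rx(roll)).
In Python, from bench import robot gives the robot as it stands.
- The arm moves only by the shell command python3 drive.py FILE, which reads ROWS from the file FILE. ROWS is a JSON object whose key "plan" holds a list of rows, 1 to 10 of them, each of 5 numbers: dx, dy, dz in m, then a turn about the tool's z in rad, then the finger opening in m; each row is the pose to reach, as a shift and turn from the pose commanded when the command began, along the tool's axes at that moment; what a row does not reach only later rows make up. A row lasts 1/8 s, in which the tool goes at most 0.0625 m and 0.188 rad, less where a joint would pass 70% of its speed; a pose out of reach is approached as far as the arm can. The fingers move at their own pace and stop on an object; the grip force is fixed at half the most. Time passes only in rows, so rows that do not move let the fingers close. It prints the time, the measured TCP pose, the force, the opening and the grip force at its end. Input that does not fit is refused with a message, and nothing moves.
- robot.read_state(): the state, without advancing time (a new reading comes with each control period).
- robot.capture(name): name is "scene" or "top" or "wrist"; returns the picture (420x560x3 uint8, red, green, blue); there is no depth.
- robot.camera_params(name): a dict with "mtx" (3x3 intrinsics, pixels), "distortion" ([k1, k2, p1, p2, k3] as OpenCV has them; the pictures are not rectified), "R" (3x3) and "t" (3): a world point X has camera coordinates R X + t; the wrist camera has in their place "hand_eye" (4x4, takes a point from camera to tool coordinates, whose origin is the TCP and whose axes are the flange's). Camera axes: x right, y down, z forward; pixel columns grow to the right and rows downward; lengths in m; the calibration is good to about 2 mm. A picture is of the moment at which its call begins: read the wrist's pose just before it. camera_params takes no time and is no camera call.
- robot.close_job(): hands the job in; it is judged then, once.
The state is a dict: "t": time; "q": joint angles; "joint_vel": joint speeds; "joint_efforts": joint torques, N m; "eef_pos": TCP position; "orientation": TCP orientation; "ft_force": force on the tool from outside, world axes, zero at the start; "torque": the same for the moment, N m; "width": finger opening in m; "finger_force": force on a finger pad.
Only numpy, scipy, OpenCV 4.12 (cv2) and the standard library are available. Lean on these libraries where they do the work, as an engineer would, in place of code of your own. Each camera call takes 0.05 s, during which the arm holds its last target. There are 200 camera calls.

TASK

The top drawer of the pink bead cabinet cannot shut because a tall white glue bottle with a red nozzle has been left standing in it. Take that bottle out, keeping it upright, and stand it in the lilac tray; then push the drawer fully shut.

Things in the scene. Friction and masses are not known exactly. Their poses are not given: they have to be found in the camera images.
- glue_bottle: White round glue bottle, paper label, red pointed nozzle (not the blue bottle); 130 mm tall, about 110 g. Body 40 mm across and straight to 94 mm up, nozzle at most 22 mm wide. Origin: centre of its underside, z up. Stands loose on the drawer's floor, 75 mm above the table, too tall to pass under the cabinet's top. Gripped 75 mm above its foot, the fingertips clear cabinet and drawer.
- tray: Lilac open tray fixed to the table, 140 x 140 mm outside, 35 mm high, walls 5 mm, floor 5 mm above the table, empty. Origin: centre of its underside; x and y run along its sides.
- cabinet_drawer0 (a joint): How far the top drawer of the pink two-drawer cabinet is open, in m: 0 fully shut, at most 0.15; starts open 0.12 to 0.15. The cabinet is fixed, 220 mm deep, 180 mm wide, 130 mm high. The drawer runs freely (about 1 to 2 N) and stays where it is left.
- cabinet_drawer0_handle (a point): Middle of the top drawer's white bar handle, 95 mm above the table; moves with the drawer. Drawer's axes: x level into the cabinet, the way it shuts; y along the bar; z up. Bar 11 mm thick, 100 mm long, 35 mm in front of the drawer's front panel (174 mm wide, from 68 to 118 mm above the table). Push on the bar or the panel.

How it is judged:
On the way, in this order (a step that is already met when the one before it is completed fails the run):
1. the glue bottle stands upright in the lilac tray, let go (x of glue_bottle in the frame of tray between -0.065 and 0.065 m and y of glue_bottle in the frame of tray between -0.065 and 0.065 m and z of glue_bottle in the frame of tray below 0.012 m and angle between glue_bottle's own z axis and vertical below 0.17 rad and contact force between glue_bottle and the fingers below 0.1 N), for 0.2 s.
2. the drawer is fully shut (value of joint cabinet_drawer0 below 0.008 m), for 0.2 s.
At the end, for the whole second after the job is handed in: The top drawer is shut to within 8 mm, and the glue bottle stands at rest on the lilac tray's floor, inside its walls, upright to within 10 degrees (value of joint cabinet_drawer0 below 0.008 m and x of glue_bottle in the frame of tray between -0.065 and 0.065 m and y of glue_bottle in the frame of tray between -0.065 and 0.065 m and z of glue_bottle in the frame of tray below 0.012 m and angle between glue_bottle's own z axis and vertical below 0.17 rad and linear speed of glue_bottle below 0.02 m/s); the robot touches nothing.
It fails at once if the glue bottle is tipped more than 35 degrees from upright (angle between glue_bottle's own z axis and vertical above 0.61 rad).
It also fails if it takes over 51 s, if anything falls off the work surface, if the arm or the gripper's body presses on something with over 40 N, if the wrist force passes 120 N, or if a joint passes its speed limit or range.

## Working session

There is one attempt and no reset: what is moved stays moved. The work goes in short steps, Python scripts to look and compute and a shell command to move; the robot and the scene stay as the last step left them, time stands still between calls to the robot, and variables do not carry over. Pictures are saved under pics/ and viewed, at most 10 in all, crops included, and the job is handed in when it is done.

```bash
ls; mkdir -p pics
python3 - <<'E'
from bench import robot
import cv2,numpy as np
s=robot.read_state();print(s)
a=robot.capture("scene");b=robot.capture("top")
cv2.imwrite("pics/scene0.png",a[:,:,::-1]);cv2.imwrite("pics/top0.png",b[:,:,::-1])
for n in("scene","top","wrist"):print(n,robot.camera_params(n))
E
```

```text
bench.py
drive.py
pics
{'t': 0.0, 'q': array([ 1.13738997e+00,  1.24487698e-01,  1.65165387e+00,  1.87686560e-05,
        1.36751949e+00, -8.26130393e-02]), 'joint_vel': array([-0.0001801 ,  0.00079111,  0.0004383 , -0.00088012,  0.00083486,
        0.00062885]), 'joint_efforts': array([-3.69050667e-04, -4.17631996e+01, -3.59916186e+01,  7.74072181e-02,
        4.92310768e-02, -1.78839377e-04]), 'eef_pos': array([0.22313752, 0.60984062, 0.2244102 ]), 'orientation': array([-3.13953281e+00, -1.88994907e-04,  2.79079534e+00]), 'ft_force': array([0.19097923, 0.72447947, 0.1499337 ]), 'torque': array([-0.03256044, -0.00325235,  0.03098684]), 'finger_force': 0.0, 'width': 0.09491470351034437}
scene {'mtx': array([[449.03931393,   0.        , 280.08033531],
       [  0.        , 449.03931393, 211.1076862 ],
       [  0.        ,   0.        ,   1.        ]]), 'distortion': array([-0.14196643,  0.        ,  0.        ,  0.        ,  0.        ]), 'R': array([[ 0.1510469 ,  0.98851222,  0.00533228],
       [ 0.75959361, -0.1126122 , -0.64057478],
       [-0.63261551,  0.1008072 , -0.76787728]
[... 426 characters left out ...]
034413, -0.01771991, -0.98344395]]), 't': array([-0.05251485,  0.57841217,  0.8546622 ])}
wrist {'mtx': array([[319.43354687,   0.        , 278.55601686],
       [  0.        , 319.43354687, 209.75710549],
       [  0.        ,   0.        ,   1.        ]]), 'distortion': array([-0.04465722,  0.        ,  0.        ,  0.        ,  0.        ]), 'hand_eye': array([[ 5.23740981e-04, -9.70102112e-01, -2.42696557e-01,
         6.78399294e-02],
       [ 9.99999857e-01,  4.81312238e-04,  2.34114933e-04,
        -1.54914079e-03],
       [-1.10302568e-04, -2.42696644e-01,  9.70102225e-01,
        -1.58818057e-01],
       [ 0.00000000e+00,  0.00000000e+00,  0.00000000e+00,
         1.00000000e+00]])}
```

View pics/scene0.png

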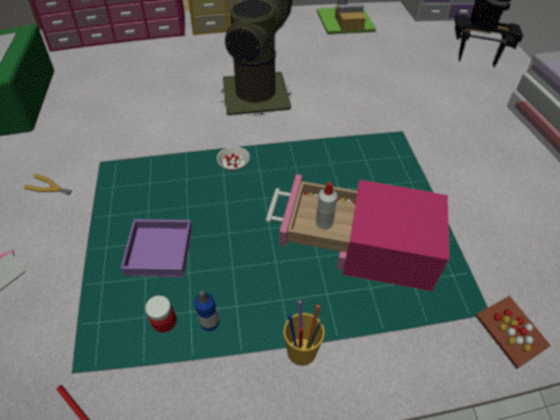

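View pics/top0.png

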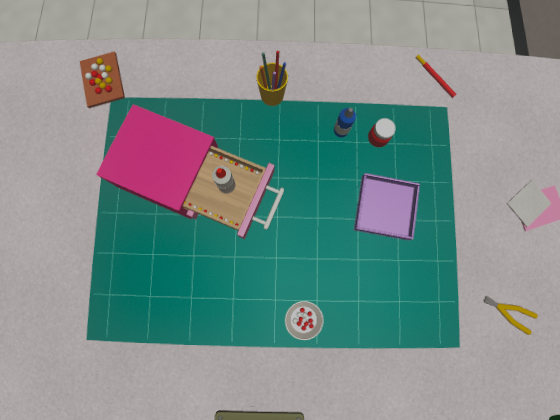

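The scene view shows the bottle's nozzle at about (328,187), the tray at (157,247), and the drawer handle at (279,205). In the top view they are at (221,173), (388,207) and (273,207). The blue bottle is the decoy. Next I'll measure them.

```bash
cat > h.py <<'E'
import cv2,numpy as np
from bench import robot
def ray(name,uv,pose=None):
    p=robot.camera_params(name)
    n=cv2.undistortPoints(np.float64(uv).reshape(-1,1,2),p["mtx"],p["distortion"]).reshape(-1,2)
    d=np.c_[n,np.ones(len(n))]
    if pose is None: R=p["R"].T;c=-R@p["t"]
    else:
        H=pose@p["hand_eye"];R=H[:3,:3];c=H[:3,3]
    return c,d@R.T
def plane(name,uv,z,pose=None):
    c,d=ray(name,uv,pose); return c+d*((z-c[2])/d[:,2])[:,None]
def tri(r1,r2):
    (c1,d1),(c2,d2)=r1,r2; out=[]
    for a,b in zip(d1,d2):
        a=a/np.linalg.norm(a);b=b/np.linalg.norm(b)
        k=np.linalg.lstsq(np.c_[a,-b],c2-c1,rcond=None)[0]
        p,q=c1+a*k[0],c2+b*k[1]; out.append(np.r_[(p+q)/2,np.linalg.norm(p-q)])
    return np.array(out)
def blob(img,lo,hi,roi):
    "largest blob in HSV range within roi (u0,v0,u1,v1)"
    h=cv2.cvtColor(img,cv2.COLOR_RGB2HSV); h[...,0]=(h[...,0].astype(int)+20)%180  # red -> 20
    m=cv2.inRange(h,lo,hi); k=np.zeros_like(m);u0,v0,u1,v1=roi;k[v0:v1,u0:u1]=m[v0:v1,u0:u1]
    cs=cv2.findContours(k,cv2.RETR_EXTERNAL,cv2.CHAIN_APPROX_NONE)[0]
    return max(cs,key=cv2.contourArea).reshape(-1,2)
E
python3 - <<'E'
from h import *
np.set_printoptions(precision=4,suppress=True)
a=cv2.imread("pics/scene0.png")[:,:,::-1].copy();b=cv2.imread("pics/top0.png")[:,:,::-1].copy()
H=lambda im:cv2.cvtColor(im,cv2.COLOR_RGB2HSV)
for nm,im,pts in(("s",a,[(328,187),(326,210),(157,245),(288,220),(272,205),(400,210),(150,265)]),("t",b,[(221,173),(226,184),(388,207),(258,200),(274,207),(160,160)])):
    print(nm,[(p,H(im)[p[1],p[0]].tolist()) for p in pts])
R=((5,150,80),(30,255,255)) 
ns=blob(a,*R,(315,175,340,200));nt=blob(b,*R,(208,160,236,190))
print("nozzle",len(ns),ns.mean(0),ns.min(0),ns.max(0),nt.mean(0),nt.min(0),nt.max(0))
f=lambda c:[(c.min(0)+c.max(0))/2]
print(tri(ray("scene",f(ns)),ray("top",f(nt))))
L=((135,50,50),(175,255,255))
for n,im,roi in(("scene",a,(110,205,205,285)),("top",b,(345,165,430,245))):
    c=blob(im,*L,roi);print(n,cv2.contourArea(c),cv2.approxPolyDP(cv2.convexHull(c),4,True).reshape(-1,2).tolist())
    w=plane(n,c,.035)[:,:2];r=cv2.minAreaRect(np.float32(w));print(r)
big=np.hstack([cv2.resize(a[160:270,250:360],(400,400),interpolation=2),cv2.resize(b[130:240,185:295],(400,400),interpolation=2)])
cv2.imwrite("pics/crop0.png",big[:,:,::-1])
E
```

```text
s [((328, 187), [0, 199, 100]), ((326, 210), [65, 17, 92]), ((157, 245), [135, 79, 155]), ((288, 220), [169, 93, 168]), ((272, 205), [47, 10, 179]), ((400, 210), [167, 180, 156]), ((150, 265), [136, 79, 149])]
t [((221, 173), [2, 197, 115]), ((226, 184), [23, 23, 90]), ((388, 207), [140, 68, 185]), ((258, 200), [164, 69, 184]), ((274, 207), [60, 1, 188]), ((160, 160), [166, 189, 190])]
nozzle 26 [328.2692 188.3846] [325 183] [331 193] [220.5833 172.5   ] [216 168] [225 177]
[[0.6178 0.0871 0.1917 0.0035]]
scene 3330.5 [[134, 219], [189, 220], [183, 276], [124, 273], [121, 266]]
((0.5981577634811401, -0.29565736651420593), (0.14657644927501678, 0.15910771489143372), 80.66313934326172)
top 3255.0 [[364, 174], [419, 184], [412, 238], [354, 229]]
((0.5876101851463318, -0.29748812317848206), (0.14377476274967194, 0.14314879477024078), 80.559326171875)
```

View pics/crop0.png

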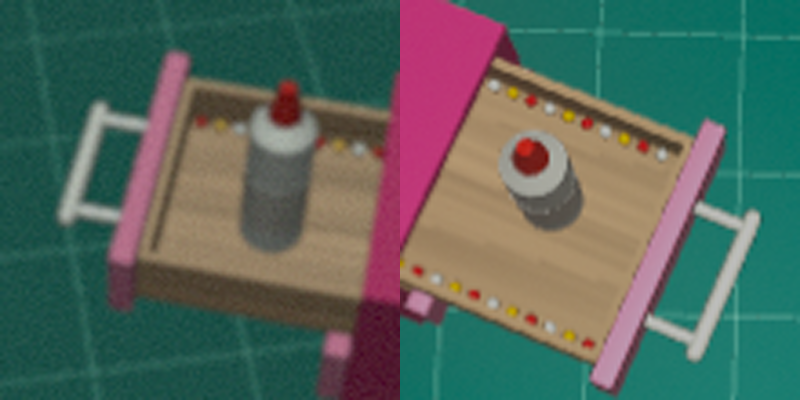

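The crops show the handle bar ends at scene (277.5,188.6) and (268.4,219.7), and at top (282.4,189.1) and (266.4,226.8). The bottle stands upright, clear of the panel and the cabinet front.

Run:
```python
from h import *
np.set_printoptions(precision=4,suppress=True)
C=lambda x,y,o:(x/3.636+o[0],y/3.636+o[1])
S=lambda x,y:C(x,y,(250,160));T=lambda x,y:C(x-400,y,(185,130))
h=tri(ray("scene",[S(100,104),S(67,217)]),ray("top",[T(754,215),T(696,352)]));print("handle ends",h)
hp=plane("top",[T(754,215),T(696,352)],.1);print(hp)
m=h[:,:3].mean(0);d=h[1]-h[0];print("mid",m,"len",np.hypot(*d[:2]),"bar ang",np.arctan2(d[1],d[0]))
print("panel ends top view z.118",plane("top",[T(718,122),T(610,385)],.118))
print("shoulder circle top z.165",plane("top",[T(536,164)],.165),"foot scene z.075",plane("scene",[S(273,238)],.075))
print("nozzle tip",tri(ray("scene",[S(289,84)]),ray("top",[T(524,149)])))
ts=[[134,219],[189,220],[183,276]];tt=[[412,238],[354,229],[364,174]]
print("tray",tri(ray("scene",[[134,219],[189,220]]),ray("top",[[412,238],[354,229]])))
s=robot.read_state();y=s["orientation"][2]
X=np.array([np.cos(y),np.sin(y)]);Y=np.array([np.sin(y),-np.cos(y)])
g=np.array([.619,.086])-s["eef_pos"][:2];print("tool shift",X@g,Y@g)
```

```text
handle ends [[ 0.5912 -0.0265  0.1793  0.0266]
 [ 0.5331 -0.0168  0.0028  0.0205]]
[[ 0.6073 -0.0414  0.1   ]
 [ 0.5218 -0.0082  0.1   ]]
mid [ 0.5622 -0.0216  0.0911] len 0.058944455637600666 bar ang 2.9755388193219465
panel ends top view z.118 [[ 0.6607 -0.0179  0.118 ]
 [ 0.4987  0.0414  0.118 ]]
shoulder circle top z.165 [[0.6192 0.085  0.165 ]] foot scene z.075 [[0.6255 0.0908 0.075 ]]
nozzle tip [[0.6172 0.0886 0.2055 0.0045]]
tray [[ 0.5107 -0.3537  0.0381  0.0023]
 [ 0.5298 -0.2177  0.0328  0.0037]]
tool shift -0.5517542065868628 -0.35597387693818916
```

```bash
echo '{"plan":[[-0.06,-0.04,-0.06,0.18,0.095],[-0.11,-0.07,-0.08,0.36,0.095],[-0.16,-0.1,-0.08,0.54,0.095],[-0.21,-0.13,-0.08,0.72,0.095],[-0.26,-0.165,-0.08,0.9,0.095],[-0.31,-0.2,-0.08,1.08,0.095],[-0.36,-0.23,-0.08,1.26,0.095],[-0.41,-0.265,-0.08,1.44,0.095],[-0.46,-0.3,-0.08,1.57,0.095],[-0.5,-0.32,-0.08,1.57,0.095]]}' > next.json && python3 drive.py next.json && echo '{"plan":[[-0.03,-0.03,0,0,0.095],[-0.035,-0.05,0,0,0.095],[-0.035,-0.05,0,0,0.095],[-0.035,-0.05,0,0,0.095]]}' > next.json && python3 drive.py next.json
```

```text
t: 1.35
eef_pos: [0.5837, 0.1358, 0.3052]
orientation: [-3.141, 0.0, 1.219]
ft_force: [0.1, 0.4, 0.7]
width: 0.0948
finger_force: 0.0
t: 1.85
eef_pos: [0.5243, 0.1224, 0.3056]
orientation: [3.141, -0.0, 1.221]
ft_force: [-0.5, -0.9, 0.7]
width: 0.095
finger_force: 0.0
```

```bash
cat >> h.py <<'E'
from scipy.spatial.transform import Rotation as Ro
def look(fn):
    s=robot.read_state();P=np.eye(4);P[:3,:3]=Ro.from_euler("xyz",s["orientation"]).as_matrix();P[:3,3]=s["eef_pos"]
    im=robot.capture("wrist");cv2.imwrite("pics/%s.png"%fn,im[:,:,::-1]);np.save("pics/%s.npy"%fn,P);return im,P
E
python3 -c "
from h import *
look('w0')"; echo '{"plan":[[0,0.05,0,0,0.095],[0,0.1,0,0,0.095],[0,0.1,0,0,0.095],[0,0.1,0,0,0.095]]}' > next.json && python3 drive.py next.json; python3 -c "
from h import *
look('w1')
a,b=[cv2.imread('pics/w%d.png'%i) for i in(0,1)]
cv2.imwrite('pics/w01.png',cv2.resize(np.hstack([a,b]),(800,300),interpolation=cv2.INTER_AREA))"
```

```text
t: 2.4
eef_pos: [0.6179, 0.0883, 0.3051]
orientation: [-3.14, 0.0, 1.221]
ft_force: [-0.7, -0.1, 0.1]
width: 0.0952
finger_force: 0.0
```

View pics/w01.png

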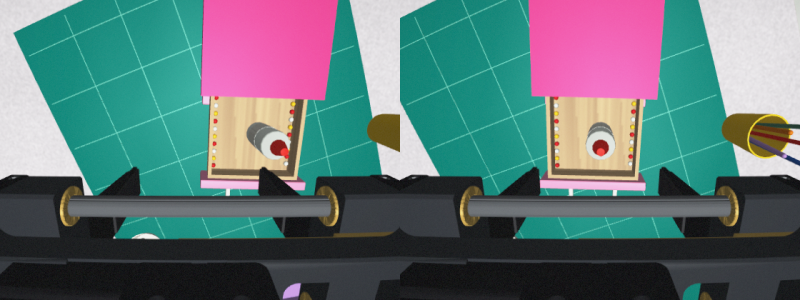

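The wrist views show the bottle upright near the jaw centreline. The nozzle is at about w1 (280,203) and w0 (390,208) in full-resolution pixels.

Run:
```python
from h import *
np.set_printoptions(precision=4,suppress=True)
I=[cv2.imread('pics/w%d.png'%i)[:,:,::-1].copy() for i in(0,1)];P=[np.load('pics/w%d.npy'%i) for i in(0,1)]
R=((5,150,60),(30,255,255));c=[];k=[]
for im,roi in zip(I,((368,190,402,228),(262,185,300,225))):
    b=blob(im,*R,roi);(x,y),r=cv2.minEnclosingCircle(b);c.append((x,y));k.append((b.min(0),b.max(0),r))
print(c,k)
print("nozzle",tri(ray("wrist",[c[0]],P[0]),ray("wrist",[c[1]],P[1])))
W=((0,0,130),(180,45,255))
for i,roi in((1,(255,165,310,225)),):
    b=blob(I[i],*W,roi);(x,y),r=cv2.minEnclosingCircle(b);print("shoulder",x,y,r,b.min(0),b.max(0),plane("wrist",[(x,y)],.169,P[i]))
e=[(548*1.4-560,98*1.4),(648*1.4-560,98*1.4)]
print("cab front top edge",plane("wrist",[(530*1.4-560,98*1.4),(657*1.4-560,99*1.4)],.13,P[1]))
print("handle swap",tri(ray("scene",[(268.4,219.7),(277.5,188.6)]),ray("top",[(282.4,189.1),(266.4,226.8)])))
```

```text
[(392.0, 209.5), (280.3888854980469, 206.38888549804688)] [(array([379, 196], dtype=int32), array([401, 221], dtype=int32), 14.603181838989258), (array([270, 196], dtype=int32), array([291, 217], dtype=int32), 10.927756309509277)]
nozzle [[0.6191 0.0871 0.1897 0.0028]]
shoulder 280.5 199.80435180664062 23.45832633972168 [260 177] [301 223] [[0.6203 0.0898 0.169 ]]
cab front top edge [[0.545  0.1781 0.13  ]
 [0.7158 0.1143 0.13  ]]
handle swap [[ 0.6082 -0.0388  0.0981  0.0056]
 [ 0.5219 -0.0055  0.1018  0.0056]]
```

```bash
echo '{"plan":[[0,0,0.05,0,0.095],[0,0.001,0.1,0,0.095],[0,0.001,0.14,0,0.095],[0,0.001,0.161,0,0.095],[0,0.001,0.161,0,0.095],[0,0.001,0.161,0,0.03],[0,0.001,0.161,0,0.03],[0,0.001,0.161,0,0.03],[0,0.001,0.161,0,0.03],[0,0.001,0.161,0,0.03]]}' > next.json && python3 drive.py next.json
```

```text
t: 3.7
eef_pos: [0.6189, 0.0877, 0.1448]
orientation: [3.141, -0.0, 1.221]
ft_force: [0.4, 0.1, -0.1]
width: 0.0503
finger_force: 0.0
```

```bash
echo '{"plan":[[0,0,0,0,0.03],[0,0,0,0,0.03],[0,0,0,0,0.03],[0,0,0,0,0.03]]}' > next.json && python3 drive.py next.json; echo '{"plan":[[0,0,-0.02,0,0.03],[0,0,-0.05,0,0.03],[0,0,-0.08,0,0.03],[0,0,-0.08,0,0.03]]}' > next.json && python3 drive.py next.json
```

```text
t: 4.2
eef_pos: [0.6188, 0.0877, 0.1446]
orientation: [-3.141, 0.0, 1.221]
ft_force: [0.8, 0.5, 0.9]
width: 0.0395
finger_force: 30.0
t: 4.7
eef_pos: [0.6209, 0.0879, 0.2295]
orientation: [3.134, -0.003, 1.221]
ft_force: [-0.0, -0.6, -1.0]
width: 0.0394
finger_force: 30.0
```

```bash
echo '{"plan":[[-0.03,0.01,0,0,0.03],[-0.08,0.02,0,0,0.03],[-0.13,0.035,0,0,0.03],[-0.18,0.05,0,0,0.03],[-0.23,0.065,0,0,0.03],[-0.28,0.08,0,0,0.03],[-0.33,0.09,0,0,0.03],[-0.36,0.1,0,0,0.03],[-0.372,0.102,0,0,0.03],[-0.372,0.102,0,0,0.03]]}' > next.json && python3 drive.py next.json; python3 -c "
from h import *
np.set_printoptions(precision=4,suppress=True)
s=robot.read_state();print(s['eef_pos'],s['finger_force'])
a=robot.capture('scene');b=robot.capture('top')
cv2.imwrite('pics/place.png',np.hstack([cv2.resize(a[150:300,80:230],(400,400)),cv2.resize(b[130:280,320:470],(400,400))])[:,:,::-1])
n=blob(a,(5,150,60),(30,255,255),(120,150,200,240));print(n.min(0),n.max(0))"
```

```text
t: 5.95
eef_pos: [0.5867, -0.2965, 0.2237]
orientation: [-3.14, -0.001, 1.22]
ft_force: [1.0, 0.1, -1.9]
width: 0.0394
finger_force: 30.0
[ 0.5867 -0.2965  0.2237] 29.990024983417243Traceback (most recent call last):
  File "<string>", line 7, in <module>
    n=blob(a,(5,150,60),(30,255,255),(120,150,200,240));print(n.min(0),n.max(0))
  File "h.py", line 25, in blob
    return max(cs,key=cv2.contourArea).reshape(-1,2)
           ~~~^^^^^^^^^^^^^^^^^^^^^^^^
ValueError: max() iterable argument is empty
```

View pics/place.png

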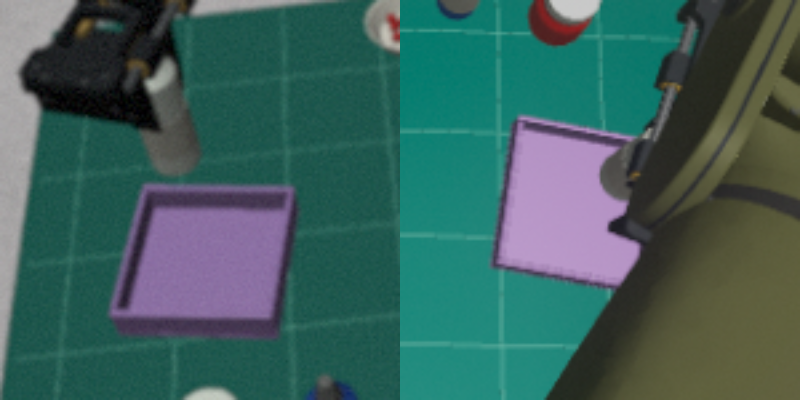

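The bottle hangs upright over the tray: the foot is at crop (172,168) in the scene view, and the tray lies below it. Next I'll lower it.

```bash
python3 - <<'E'
from h import *
print(plane("scene",[(80+172/2.667,150+160/2.667)],.154))
E
echo '{"plan":[[0.001,0.001,0.04,0,0.03],[0.001,0.001,0.09,0,0.03],[0.001,0.001,0.125,0,0.03],[0.001,0.001,0.14,0,0.03],[0.001,0.001,0.147,0,0.03],[0.001,0.001,0.147,0,0.03],[0.001,0.001,0.147,0,0.03]]}' > next.json && python3 drive.py next.json
```

```text
[[ 0.58871931 -0.29749489  0.154     ]]
t: 6.92
eef_pos: [0.5896, -0.2967, 0.0797]
orientation: [3.138, 0.001, 1.221]
ft_force: [0.9, -0.2, -0.8]
width: 0.0394
finger_force: 30.0
```

```bash
echo '{"plan":[[0,0,0.002,0,0.03],[0,0,0.003,0,0.03],[0,0,0.003,0,0.03]]}' > next.json && python3 drive.py next.json
```

```text
t: 7.3
eef_pos: [0.5883, -0.2962, 0.0746]
orientation: [-3.141, -0.0, 1.221]
ft_force: [0.1, -0.3, -1.4]
width: 0.0397
finger_force: 30.0
```

```bash
echo '{"plan":[[0,0,0,0,0.05],[0,0,0,0,0.08],[0,0,0,0,0.09],[0,0,0,0,0.09],[0,0,0,0,0.09],[0,0,0,0,0.09]]}' > next.json && python3 drive.py next.json && echo '{"plan":[[0,0,-0.04,0,0.09],[0,0,-0.1,0,0.09],[0,0,-0.16,0,0.09],[0,0,-0.2,0,0.09],[0,0,-0.2,0,0.09]]}' > next.json && python3 drive.py next.json; python3 -c "
from h import *
look('w2')
a=robot.capture('scene');w=cv2.imread('pics/w2.png')
cv2.imwrite('pics/rel.png',np.hstack([cv2.resize(a[150:300,80:230],(400,400))[:,:,::-1],cv2.resize(w[60:420],(400,400))]))"
```

```text
t: 8.05
eef_pos: [0.5884, -0.2962, 0.0747]
orientation: [3.142, 0.0, 1.221]
ft_force: [0.0, -0.1, 0.6]
width: 0.0887
finger_force: 0.0
t: 8.68
eef_pos: [0.5902, -0.2972, 0.2804]
orientation: [3.132, 0.002, 1.221]
ft_force: [0.5, -0.4, -0.6]
width: 0.09
finger_force: 0.0
```

View pics/rel.png

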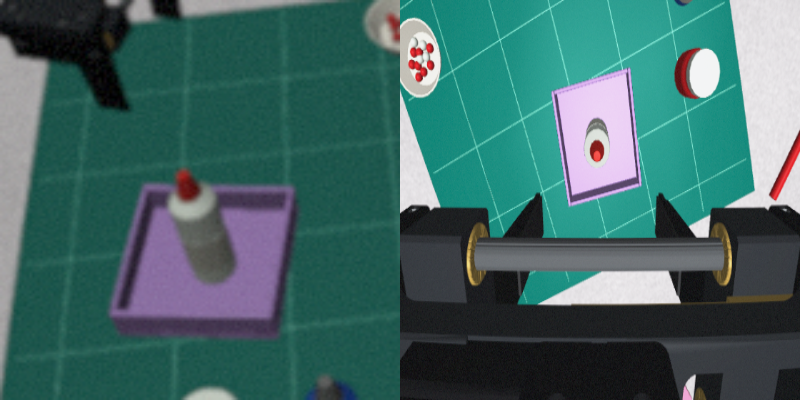

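The bottle stands upright in the middle of the tray, released. Next I'll move in front of the handle with the fingers closed.

```bash
echo '{"plan":[[0.05,-0.03,0,0,0],[0.1,-0.06,0,0,0],[0.15,-0.09,0,0,0],[0.19,-0.11,0,0,0],[0.205,-0.118,0.03,0,0],[0.205,-0.118,0.08,0,0],[0.205,-0.118,0.13,0,0],[0.205,-0.118,0.17,0,0],[0.205,-0.118,0.188,0,0],[0.205,-0.118,0.188,0,0]]}' > next.json && python3 drive.py next.json; python3 -c "
from h import *
a=robot.capture('scene');b=robot.capture('top')
cv2.imwrite('pics/pre.png',np.hstack([cv2.resize(a[140:290,230:380],(400,400)),cv2.resize(b[100:250,180:330],(400,400))])[:,:,::-1])"
```

```text
t: 10.02
eef_pos: [0.5462, -0.0628, 0.0843]
orientation: [-3.137, 0.001, 1.221]
ft_force: [-0.3, -0.3, 0.1]
width: 0.0007
finger_force: 0.0
```

View pics/pre.png

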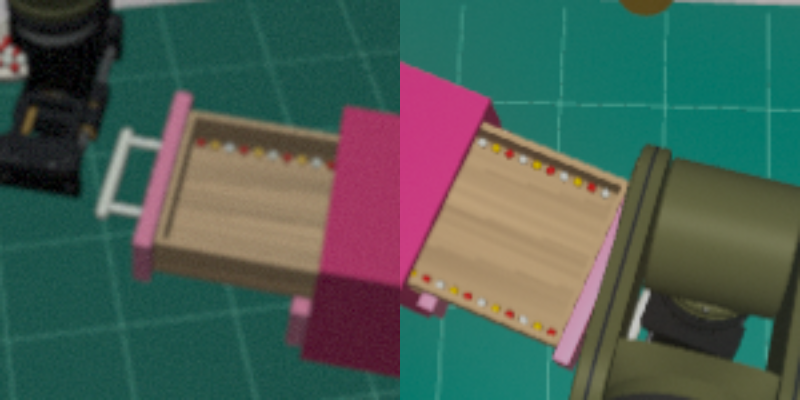

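The gripper is in front of the white bar, not touching it. Next I'll push.

```bash
echo '{"plan":[[0.015,0,-0.004,0,0],[0.03,0,-0.004,0,0],[0.045,0,-0.004,0,0],[0.06,0,-0.004,0,0],[0.075,0,-0.004,0,0],[0.09,0,-0.004,0,0],[0.105,0,-0.004,0,0],[0.12,0,-0.004,0,0],[0.13,0,-0.004,0,0],[0.135,0,-0.004,0,0]]}' > next.json && python3 drive.py next.json; echo '{"plan":[[0.005,0,0,0,0],[0.01,0,0,0,0]]}' > next.json && python3 drive.py next.json
```

```text
t: 11.38
eef_pos: [0.5942, 0.0644, 0.0905]
orientation: [-3.141, 0.0, 1.221]
ft_force: [1.6, -1.5, 0.3]
width: 0.0003
finger_force: 0.6
t: 11.62
eef_pos: [0.5976, 0.0731, 0.0905]
orientation: [-3.141, 0.0, 1.22]
ft_force: [-0.0, -1.8, 0.2]
width: 0.0003
finger_force: 0.6
```

```bash
for i in 1 2 3 4; do echo '{"plan":[[0.004,0,0,0,0],[0.005,0,0,0,0]]}' > next.json && python3 drive.py next.json | grep -E 'eef|ft'; done
```

```text
eef_pos: [0.5992, 0.078, 0.0906]
ft_force: [0.5, -1.1, -0.3]
eef_pos: [0.601, 0.0827, 0.0906]
ft_force: [0.1, -1.9, 0.6]
eef_pos: [0.6028, 0.0874, 0.0907]
ft_force: [-0.4, -1.2, 0.7]
eef_pos: [0.6032, 0.0884, 0.0907]
ft_force: [-6.1, -16.1, 4.8]
```

The force rose to 17 N at the stop, so the drawer is shut. I'll back off and check.

```bash
echo '{"plan":[[0,0,0,0,0],[-0.02,0,0,0,0],[-0.06,0,0,0,0],[-0.1,0,0,0,0],[-0.1,0,-0.06,0,0],[-0.1,0,-0.12,0,0],[-0.1,0,-0.18,0,0],[-0.1,0,-0.18,0,0],[-0.1,0,-0.18,0,0]]}' > next.json && python3 drive.py next.json; python3 -c "
from h import *
a=robot.capture('scene')
cv2.imwrite('pics/end.png',cv2.resize(a[130:320,100:470],(740,380))[:,:,::-1])"
```

```text
t: 13.75
eef_pos: [0.5698, -0.002, 0.2703]
orientation: [-3.141, -0.001, 1.221]
ft_force: [0.6, -0.1, -0.5]
width: 0.0005
finger_force: 0.0
```

View pics/end.png

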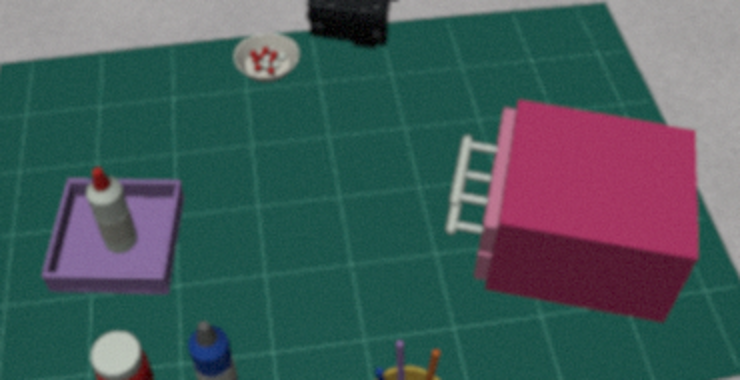

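The top drawer is flush with the lower one, the bottle is upright in the tray, and the arm is clear of everything.

```bash
python3 -c "
from bench import robot
print(robot.close_job())"
```

```text
the job is handed in; nothing more can be done
None
```

The glue bottle is standing upright in the lilac tray, the top drawer is pushed fully shut, and I handed the job in at about 14 s; the hand-in returned no verdict.

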